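# Change the tube rotator to the gear marked by the disc

### The job

Change gear on the tube rotator: push the black-gripped selector lever with the fingertips out of the slot it is in, across the H-shaped gate, and fully home into the slot marked by the round disc. Only push it, never pinch the grip between the fingers, and do not put it into the slot marked by the long bar on the way. Leave everything else on the bench where it stands, and finish with the robot clear of the lever.

Things in the scene. Friction and masses are not known exactly. Their poses are not given: they have to be found in the camera images.
- rotator: Bench tube rotator, fixed: cream casing 82 mm high, spanning x -120 to 120 mm and y -110 to 150 mm of its own frame; beyond its +y end a drum of tubes (y 148 to 238, up to 150 mm high). Origin on the bench straight under the lever's pivot; z up. Black marks on the casing: a square (at -x) and a cross (at +x) for the slots of the +y column; the disc and the bar for those of the -y column.
- gate (a point): Centre of the aluminium gate plate (96 by 94 mm) on the casing, on its top face 90 mm above the bench, axes as the rotator. Its H opening: two columns along x at y = +22 and y = -22 mm, 14 mm wide, each with a slot at +x and one at -x; one cross lane along y at x = 0, 16 mm wide, joins them. The lever's rod is 10 mm, so it changes column only within about 3 mm of x = 0.
- grip (a point): Centre of the lever's black grip, an upright block 40 by 40 by 60 mm high with notched corners on a 10 mm steel rod. It leans with the lever. The pivot is 20 mm above the rotator's origin and this point 135 mm from the pivot: 155 mm above the bench when upright (grip from 125 to 185 mm). Fully home in a slot it is about 40 mm to the side and 43 mm along from the origin.
- lever_across (a joint): Sideways lean of the lever (rad), about the rotator's x axis. -0.30 (stop): in the +y column, where it starts; +0.30 (stop): in the -y column, which has the disc and the bar. The stop of each side lines the rod up with that column. About 1.5 N at the grip moves it; it stays where it is left.
- lever_along (a joint): Lean of the lever along the slots (rad), about the rotator's y axis. 0: in the cross lane; it passes sideways between about -0.04 and 0.04. +0.34 (stop): fully home in a slot at +x; -0.34 (stop): fully home in a slot at -x. About 1.5 N at the grip moves it; it stays where it is left.
- disc_plate: Black round disc, 38 mm across, 4 mm thick, fixed on the casing top. It marks the wanted slot: it lies just past one end of the -y column, at x = +68 or -68 mm and y = -24 mm in the rotator's frame. Origin at the centre of its underside, 82 mm above the bench.
- bar_plate: Black narrow bar, 44 by 12 mm, 4 mm thick, fixed on the casing top past the other end of the -y column. It marks the slot to keep out of. Origin at the centre of its underside.
- vial: Bystander, loose: small capped vial 28 mm across, 55 mm high, standing on the casing near its +y edge. Origin at the base.
- cream_jar: Bystander, loose: squat jar 40 mm across, 45 mm high, standing on the casing near its +y edge. Origin at the base.
- beaker: Bystander, loose: glass beaker 70 mm across, 90 mm high, on the bench beside the rotator's -y side. Origin at the base.
- reagent_bottle: Bystander, loose: clear bottle 64 mm across, 135 mm high, on the bench beside the rotator's -y side. Origin at the base.
- pipette: Bystander, loose: pipette 215 mm long, 22 mm high, lying on the bench along the rotator's front (-x) side. Origin at mid length, on the bench.
- dish: Bystander, loose: glass dish 88 mm across, 16 mm high, on the bench behind the rotator (+x). Origin at the base.
- brown_bottle: Bystander, loose: amber bottle 52 mm across, 100 mm high, on the bench behind the rotator (+x). Origin at the base.

How it is judged:
By the outcome, as a careful person would: the job done as asked, in the order asked, and still so for the second after the job is handed in, with the robot touching nothing.
It also fails if it takes over 64 s, if anything falls off the work surface, if the arm or the gripper's body presses on something with over 40 N, if the wrist force passes 120 N, or if a joint passes its speed limit or range.

### The arm

A 6-joint arm with a two-finger parallel gripper is mounted at the origin on the work surface. World frame = base frame: x ahead of the robot, y to its left, z up, the work surface at z = 0. Lengths are in m, angles in rad, forces in N, time in s.
With the tool pointing down it reaches from about 0.35 to 0.775 m from the base axis. Payload 5.5 kg.
Tool frame: the origin (TCP) lies on the mounting face of the last link; the fingertips stand 173 mm ahead of it and the grasp point (between the pads) lies 155 mm ahead of it; z points along the fingers, y is the direction in which the jaws open and shut (so a half turn about z gives the same grasp; the last joint's range is limited). The gripper opens to 85 mm and grips with 20 to 120 N. Pads are 22 mm wide; open, the fingers measure 114 mm over their backs; the gripper's body (76 mm by 85 mm) begins 54 mm behind the grasp point. The pads swing forward as they close: fully open they stand 13 mm farther back than shut.
Start: joints at [1.183, 0.313, 0.046, 1.304, 0, 1.431], TCP at [0.141, 0.557, 0.405] pointing down, gripper open.
Joint ranges: [-2.76, 2.76], [-0.86, 1.69], [-1.03, 1.26], [-2.2, 2.34], [-1.47, 1.5], [-3.14, 3.14]. Speed limits (rad/s): [2.57, 2.57, 3.14, 3.14, 3.14, 3.14].

### API

Orientations are given as a unit quaternion [w, x, y, z].
In Python, from workcell import get_state, eyes, env gives the robot as it stands. The module is installed in compiled form; this text tells all that it offers.
- The arm moves only by the tool carry_out, never from a script. Its argument "motion" is a list of rows, each an object of numbers: "jaw": the opening, from -1 (shut) to 1 (fully open); "tx", "ty", "tz": the shift along the tool's x, y, z in cm; "wx", "wy", "wz": the turn, a rotation vector about the tool's x, y, z in degrees. In form: [{"jaw": .., "tx": .., "ty": .., "tz": .., "wx": .., "wy": .., "wz": ..}, ...]. A call has 1 to 20 rows; each row shifts and turns the commanded pose from where the row before left it, along the tool's axes as they then stand; what a row does not reach is not made up. A row lasts 1/8 s, in which the tool goes at most 62.5 mm and 10.7 degrees, less where a joint would pass 70% of its speed; a pose out of reach is approached as far as the arm can. A call with a gripper value outside its range is refused whole. The fingers move at their own pace and stop on an object; "force" is the grip in N (left out, the last holds). Time passes only in rows, so rows that do not move let the fingers close. It gives the time, the measured TCP pose, the force and the opening at its end, in the units of the state.
- get_state(): the state, without advancing time (a new reading comes with each control period).
- eyes.read_camera(name): name is "scene" or "top"; returns the picture (480x640x3 uint8, blue, green, red); there is no depth.
- eyes.calibration(name): a dict with "K" (3x3 intrinsics, pixels), "camera_from_world" (4x4, takes a point from world to camera coordinates). Camera axes: x right, y up, looking along -z (the intrinsics and any distortion apply to the point x, -y, -z); pixel columns grow to the right and rows downward; lengths in m; the calibration is good to about 2 mm. A picture is of the moment at which its call begins. calibration takes no time and is no camera call.
- env.hand_in(): hands the job in, once; it reports no verdict.
The state is a dict: "clock": time; "joint_pos": joint angles; "qvel": joint speeds; "tau": joint torques, N m; "tcp_pos": TCP position; "orientation": TCP orientation; "wrist_force": force on the tool from outside, world axes, zero at the start; "ft_torque": the same for the moment, N m; "finger_gap": finger opening in m.
Only numpy, scipy, OpenCV 4.12 (cv2) and the standard library are available. Lean on these libraries where they do the work, as an engineer would, in place of code of your own. Each camera call takes 0.05 s, during which the arm holds its last target.

## Working session

There is one attempt and no reset: what is moved stays moved. The work goes in short steps, Python scripts to look and compute and a tool call to move; the robot and the scene stay as the last step left them, time stands still between calls to the robot, and variables do not carry over. Pictures are saved under pics/ and viewed, and the job is handed in when it is done.

Besides the shell and the picture viewer there is one more tool, called as a command line: name --argument value ..., lists and objects as JSON in quotes. carry_out: Moves the arm, as the interface text tells. Its arguments: {"type":"object","properties":{"motion":{"type":"array"},"force":{"type":"number"}},"required":["motion"]}

```bash
mkdir -p pics; python3 - <<'E'
from workcell import get_state, eyes, env
import cv2
s=get_state(); print(s)
for n in("scene","top"):
    im=eyes.read_camera(n); cv2.imwrite(f"pics/{n}0.png",im)
    c=eyes.calibration(n); print(n,c)
E
```

```text
{'clock': 0.0, 'joint_pos': array([1.18339735e+00, 3.13995486e-01, 4.49637884e-02, 1.30360126e+00,
       1.61162395e-05, 1.43117558e+00]), 'qvel': array([-1.96054334e-03, -1.09947861e-03, -1.29361426e-03,  4.10703213e-04,
       -4.74867526e-05, -2.23243148e-03]), 'tau': array([-8.09911694e-05, -4.80631649e+01,  2.98530972e+01,  1.95326109e-02,
       -1.42018389e-04, -1.22511051e-05]), 'tcp_pos': array([0.14096044, 0.5572444 , 0.40380517]), 'orientation': array([-2.46974828e-04,  1.23572392e-01,  9.92335135e-01, -8.84519535e-04]), 'wrist_force': array([0.80584903, 0.5861427 , 0.1227428 ]), 'ft_torque': array([-0.04124947, -0.05930533,  0.02745794]), 'finger_gap': 0.08550955465720793}
scene {'K': array([[505.98293862,   0.        , 322.49480618],
       [  0.        , 505.98293862, 234.16161745],
       [  0.        ,   0.        ,   1.        ]]), 'camera_from_world': array([[-0.15731009,  0.98733606, -0.02051939,  0.09190617],
       [-0.62536398, -0.08351368,  0.77585138,  0.27811125],
       [ 0.76431239,  0.13488134,  0.63058195, -1.37725561],
       [ 0.        ,  0.        ,  0.        ,  1.        ]])}
top {'K': array([[524.24127631,   0.        , 318.81773823],
       [  0.        , 524.24127631, 234.29601212],
       [  0.        ,   0.        ,   1.        ]]), 'camera_from_world': array([[-0.05039828, -0.99871834, -0.00465663,  0.03074585],
       [ 0.96987371, -0.05005431,  0.23841049, -0.62424123],
       [-0.23833801,  0.00749913,  0.97115331, -0.71024901],
       [ 0.        ,  0.        ,  0.        ,  1.        ]])}
```

View pics/scene0.png

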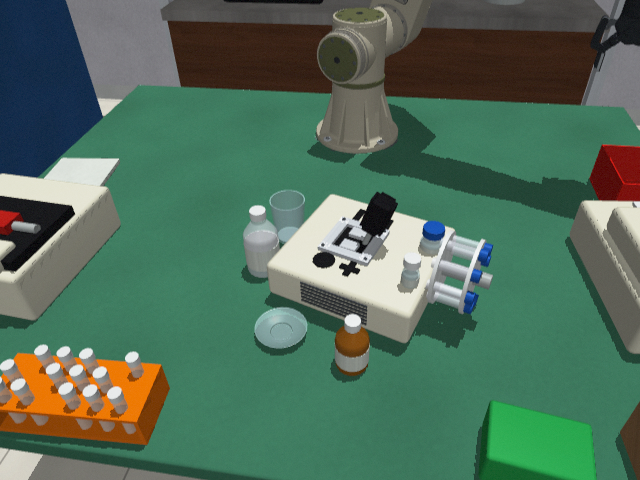

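View pics/top0.png

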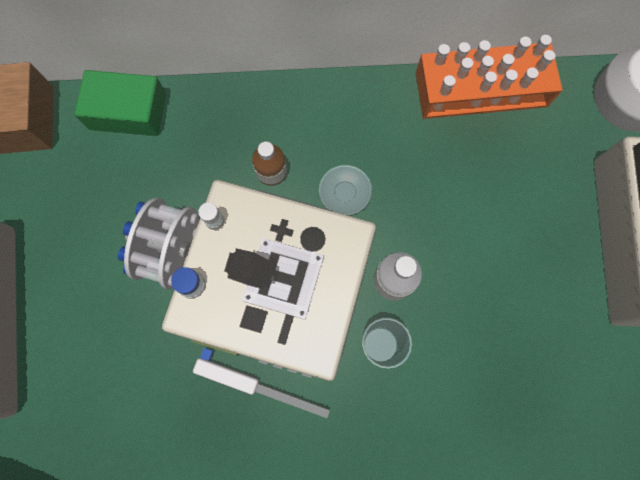

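```bash
python3 - <<'E'
import cv2
a=cv2.imread("pics/top0.png")[170:390,150:390]; b=cv2.imread("pics/scene0.png")[180:350,260:440]
cv2.imwrite("pics/topz.png",cv2.resize(a,None,fx=2.7,fy=2.7,interpolation=2))
cv2.imwrite("pics/scz.png",cv2.resize(b,None,fx=3.5,fy=3.5,interpolation=2))
E
```

```text
(no output)
```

View pics/topz.png

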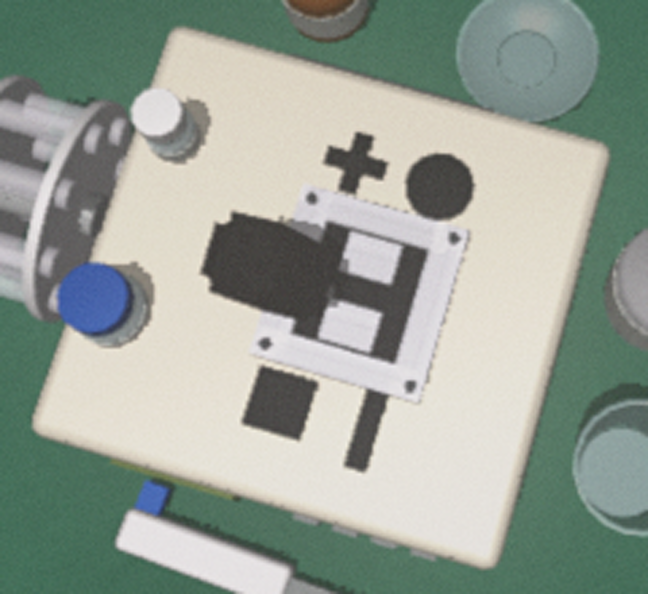

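View pics/scz.png

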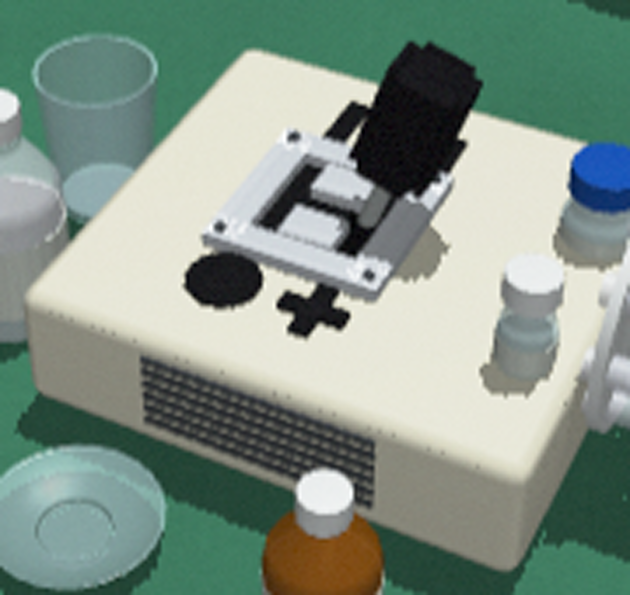

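```bash
cat > h.py <<'E'
import numpy as np, cv2
from scipy.optimize import least_squares
K={},{}
from workcell import get_state, eyes, env
C={n:eyes.calibration(n) for n in("scene","top")}
def proj(n,P):
    P=np.atleast_2d(P); c=C[n]; M=c["camera_from_world"]
    q=P@M[:3,:3].T+M[:3,3]; q=np.c_[q[:,0],-q[:,1],-q[:,2]]@c["K"].T
    return q[:,:2]/q[:,2:]
def R2W(p,P):
    P=np.atleast_2d(P); c,s=np.cos(p[2]),np.sin(p[2])
    return np.c_[p[0]+c*P[:,0]-s*P[:,1],p[1]+s*P[:,0]+c*P[:,1],P[:,2]]
def grip(ac,al,d=0.135):
    # guess: across about x first, along about y
    v=np.array([np.tan(al),-np.tan(ac),1]); v/=np.linalg.norm(v); return np.array([0,0,.02])+d*v
E
cat > fit.py <<'E'
from h import *
T=[(469,229,48,-47,90),(418,402,-48,-47,90),(304,184,48,47,90),(251,339,-48,47,90),(440,186,68,-24,86),(608,148,120,-110,80),(490,568,-120,-110,80),(35,430,-120,150,80),(172,28,120,150,80)]
S=[(378,298,48,47,90),(204,240,48,-47,90),(452,182,-48,47,90),(224,280,68,-24,86),(250,50,-120,-110,80),(28,298,120,-110,80)]
T=np.array(T,float);S=np.array(S,float)
tu=(T[:,:2]+.5)/2.7-.5+[150,170]; su=(S[:,:2]+.5)/3.5-.5+[260,180]
def f(p):
    return np.r_[(proj("top",R2W(p,T[:,2:]/1e3))-tu).ravel(),(proj("scene",R2W(p,S[:,2:]/1e3))-su).ravel()]
r=least_squares(f,[0.5,0.05,-0.2],loss="soft_l1")
print(r.x); print(f(r.x).reshape(-1,2).round(1).tolist())
p=r.x; np.save("p.npy",p)
im={n:cv2.imread(f"pics/{n}0.png") for n in C}
for col,al in(((0,0,255),-.34),((0,255,0),0),((255,0,0),.34)):
    for n in im:
        g=grip(-.3,al); ax=(g-[0,0,.02])/.135
        w=R2W(p,np.array([g-ax*.03,g,g+ax*.03])); q=proj(n,w)
        for a in q: cv2.circle(im[n],tuple(int(x) for x in a),3,col,-1)
cv2.imwrite("pics/ov.png",np.hstack([cv2.resize(im["top"][170:390,150:390],None,fx=1.6,fy=1.6),cv2.resize(im["scene"][180:356,260:440],None,fx=2,fy=2)]))
E
python3 fit.py
```

```text
[ 0.56109321  0.05425409 -0.33583571]
[[-0.1, -0.0], [-0.2, -0.3], [-0.4, -1.0], [-1.4, 4.4], [-0.6, -0.6], [2.2, -2.4], [1.8, 1.7], [-4.6, -0.4], [-0.4, -3.8], [-0.3, -1.6], [-0.5, -1.8], [1.0, -0.9], [0.1, -0.5], [-0.8, -1.5], [-3.5, -0.0]]
```

View pics/ov.png

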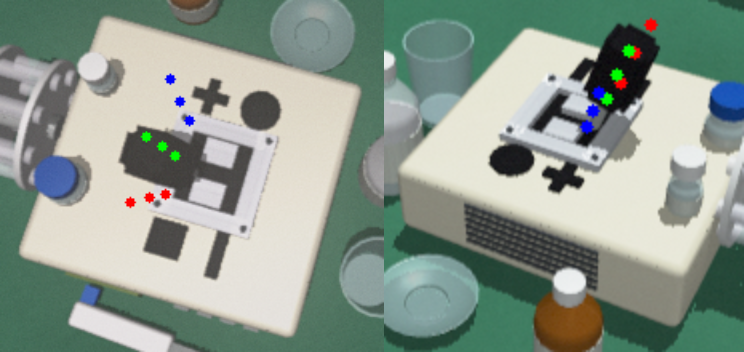

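```bash
cat > lev.py <<'E'
from h import *
import sys, itertools
def box(ac,al,orient=None):
    v=grip(ac,al)-[0,0,.02]; v/=np.linalg.norm(v)
    x=np.array([1,0,0])-v*v[0]; x/=np.linalg.norm(x); y=np.cross(v,x)
    o=np.array([0,0,.02])
    return np.array([o+v*(.135+c*.03)+s[0]*x+s[1]*y for c in(-1,1) for s in [(a*.02,b*.013) for a in(-1,1) for b in(-1,1)]+[(a*.013,b*.02) for a in(-1,1) for b in(-1,1)]])
def hull(n,p,ac,al):
    q=proj(n,R2W(p,box(ac,al)));return cv2.convexHull((q).astype(np.float32))
def fitlever(ims,p,fixac=None,names=("scene","top")):
    best=None;tab=[]
    D={}
    for n in names:
        D[n]=(ims[n].max(2)<70).astype(np.float32)
    for ac in (np.arange(-.36,.37,.03) if fixac is None else [fixac]):
        for al in np.arange(-.38,.381,.02):
            s=0
            for n in names:
                m=np.zeros(D[n].shape,np.uint8); cv2.fillConvexPoly(m,hull(n,p,ac,al).round().astype(np.int32),1)
                ring=cv2.dilate(m,np.ones((7,7)))-m
                s+=D[n][m>0].mean()-D[n][ring>0].mean()
            tab.append((s,ac,al))
    tab.sort(reverse=True); return tab
E
cat > a.py <<'E'
from lev import *
p=np.load("p.npy")
ims={n:cv2.imread(f"pics/{n}0.png") for n in C}
for nm in (("scene","top"),("scene",),("top",)):
    t=fitlever(ims,p,names=nm); print(nm,[tuple(np.round(x,2)) for x in t[:5]])
t=fitlever(ims,p)[0]
out=[]
for n,(x0,y0) in {"top":(150,170),"scene":(260,180)}.items():
    im=cv2.resize(ims[n][y0:y0+180,x0:x0+190],None,fx=2,fy=2,interpolation=2)
    f=lambda q:((q-[x0,y0]+.5)*2-.5).round().astype(np.int32)
    cv2.polylines(im,[f(hull(n,p,t[1],t[2]).reshape(-1,2))],True,(0,255,255),1)
    for sx,sy,z in((48,47,90),(120,110,82)):
        pl=R2W(p,np.array([(sx,sy,z),(sx,-sy,z),(-sx,-sy,z),(-sx,sy,z)])/1e3)
        cv2.polylines(im,[f(proj(n,pl))],True,(0,0,255),1)
    out.append(im)
cv2.imwrite("pics/ov2.png",np.hstack(out))
E
python3 a.py
```

```text
('scene', 'top') [(np.float64(1.35), np.float64(-0.3), np.float64(-0.06)), (np.float64(1.33), np.float64(-0.3), np.float64(-0.08)), (np.float64(1.32), np.float64(-0.27), np.float64(-0.08)), (np.float64(1.28), np.float64(-0.27), np.float64(-0.06)), (np.float64(1.22), np.float64(-0.3), np.float64(-0.1))]
('scene',) [(np.float64(0.8), np.float64(-0.3), np.float64(-0.06)), (np.float64(0.78), np.float64(-0.3), np.float64(-0.08)), (np.float64(0.75), np.float64(-0.3), np.float64(-0.04)), (np.float64(0.74), np.float64(-0.3), np.float64(-0.1)), (np.float64(0.73), np.float64(-0.27), np.float64(-0.08))]
('top',) [(np.float64(0.59), np.float64(-0.27), np.float64(-0.06)), (np.float64(0.59), np.float64(-0.27), np.float64(-0.08)), (np.float64(0.56), np.float64(-0.3), np.float64(-0.06)), (np.float64(0.54), np.float64(-0.3), np.float64(-0.08)), (np.float64(0.5), np.float64(-0.27), np.float64(-0.1))]
```

View pics/ov2.png

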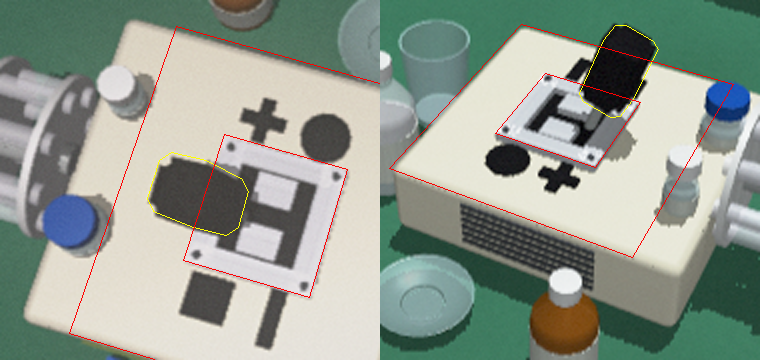

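```bash
cat > go.py <<'E'
from h import *
from scipy.spatial.transform import Rotation as Ro
import sys
p=np.load("p.npy"); s=get_state()
q=s["orientation"]; R=Ro.from_quat([q[1],q[2],q[3],q[0]])
c=R2W([0,0,-0,],[[0,0,0]])
tip=s["tcp_pos"]+R.apply([0,0,.173])
d=tip-[p[0],p[1],0]; a=p[2]; L=[np.cos(a)*d[0]+np.sin(a)*d[1],-np.sin(a)*d[0]+np.cos(a)*d[1],d[2]]
fw=s["wrist_force"]; F=[np.cos(a)*fw[0]+np.sin(a)*fw[1],-np.sin(a)*fw[0]+np.cos(a)*fw[1],fw[2]]
print("t",round(s["clock"],2),"tip rot mm",np.round(np.array(L)*1e3,1),"F rot",np.round(F,1),"gap",round(s["finger_gap"],4))
D=Ro.from_matrix(np.array([[-np.cos(a),-np.sin(a),0],[-np.sin(a),np.cos(a),0],[0,0,-1]]).T)
print("turn deg (tool)",(R.inv()*D).as_rotvec(degrees=True).round(1))
if len(sys.argv)>3:
    t=R2W(p,[[float(x)/1e3 for x in sys.argv[1:4]]])[0]
    print("shift cm tool",(R.inv().apply(t-tip)*100).round(2))
E
python3 go.py -70 40 232
```

```text
t 0.1 tip rot mm [-562.4  336.2  230.9] F rot [ 0.7 -0.4 -0. ] gap 0.0855
turn deg (tool) [-0.1 -0.   5. ]
shift cm tool [-46.45 -33.83  -0.07]
```

carry_out --motion '[{"jaw":-1,"tx":-1.65,"ty":-1.2},{"jaw":-1,"tx":-3.3,"ty":-2.4},{"jaw":-1,"tx":-3.3,"ty":-2.4},{"jaw":-1,"tx":-3.3,"ty":-2.4},{"jaw":-1,"tx":-3.3,"ty":-2.4},{"jaw":-1,"tx":-3.3,"ty":-2.4},{"jaw":-1,"tx":-3.3,"ty":-2.4},{"jaw":-1,"tx":-3.3,"ty":-2.4},{"jaw":-1,"tx":-3.3,"ty":-2.4},{"jaw":-1,"tx":-3.3,"ty":-2.4},{"jaw":-1,"tx":-3.3,"ty":-2.4},{"jaw":-1,"tx":-3.3,"ty":-2.4},{"jaw":-1,"tx":-3.3,"ty":-2.4},{"jaw":-1,"tx":-3.3,"ty":-2.4},{"jaw":-1,"tx":-1.65,"ty":-1.2},{"jaw":-1,"wz":2.5},{"jaw":-1,"wz":2.5},{"jaw":-1}]' --force 40

```text
invalid input at $.motion[0]: expected keys jaw, tx, ty, tz, wx, wy, wz
```

```bash
python3 go.py -70 40 150
```

```text
t 0.1 tip rot mm [-562.4  336.2  230.9] F rot [ 0.7 -0.4 -0. ] gap 0.0855
turn deg (tool) [-0.1 -0.   5. ]
shift cm tool [-46.45 -33.82   8.13]
```

All keys are required in every row.

carry_out --motion '[{"jaw":-1,"tx":-1.65,"ty":-1.2,"tz":0,"wx":0,"wy":0,"wz":0},{"jaw":-1,"tx":-3.3,"ty":-2.4,"tz":0,"wx":0,"wy":0,"wz":0},{"jaw":-1,"tx":-3.3,"ty":-2.4,"tz":0,"wx":0,"wy":0,"wz":0},{"jaw":-1,"tx":-3.3,"ty":-2.4,"tz":0,"wx":0,"wy":0,"wz":0},{"jaw":-1,"tx":-3.3,"ty":-2.4,"tz":0,"wx":0,"wy":0,"wz":0},{"jaw":-1,"tx":-3.3,"ty":-2.4,"tz":0,"wx":0,"wy":0,"wz":0},{"jaw":-1,"tx":-3.3,"ty":-2.4,"tz":0,"wx":0,"wy":0,"wz":0},{"jaw":-1,"tx":-3.3,"ty":-2.4,"tz":0,"wx":0,"wy":0,"wz":0},{"jaw":-1,"tx":-3.3,"ty":-2.4,"tz":0,"wx":0,"wy":0,"wz":0},{"jaw":-1,"tx":-3.3,"ty":-2.4,"tz":0,"wx":0,"wy":0,"wz":0},{"jaw":-1,"tx":-3.3,"ty":-2.4,"tz":0,"wx":0,"wy":0,"wz":0},{"jaw":-1,"tx":-3.3,"ty":-2.4,"tz":0,"wx":0,"wy":0,"wz":0},{"jaw":-1,"tx":-3.3,"ty":-2.4,"tz":0,"wx":0,"wy":0,"wz":0},{"jaw":-1,"tx":-3.3,"ty":-2.4,"tz":0,"wx":0,"wy":0,"wz":0},{"jaw":-1,"tx":-1.65,"ty":-1.2,"tz":0,"wx":0,"wy":0,"wz":0},{"jaw":-1,"tx":0,"ty":0,"tz":0,"wx":0,"wy":0,"wz":2.5},{"jaw":-1,"tx":0,"ty":0,"tz":0,"wx":0,"wy":0,"wz":2.5},{"jaw":-1,"tx":0,"ty":0,"tz":0,"wx":0,"wy":0,"wz":0}]' --force 40

```text
clock: 2.35
tcp_pos: [0.5061, 0.1182, 0.4046]
orientation: [-0.0, 0.167, 0.986, -0.0]
wrist_force: [0.5, 0.0, 1.0]
finger_gap: 0.0
```

```bash
python3 go.py -70 40 150
```

```text
t 2.35 tip rot mm [-73.2  42.2 231.6] F rot [0.5 0.2 1. ] gap 0.0
turn deg (tool) [-0.  -0.   0.1]
shift cm tool [-0.32 -0.22  8.16]
```

Down beside the grip on its -x side, then look.

carry_out --motion '[{"jaw":-1,"tx":0,"ty":-0.2,"tz":2,"wx":0,"wy":0,"wz":0},{"jaw":-1,"tx":0,"ty":0,"tz":2,"wx":0,"wy":0,"wz":0},{"jaw":-1,"tx":0,"ty":0,"tz":2,"wx":0,"wy":0,"wz":0},{"jaw":-1,"tx":0,"ty":0,"tz":2,"wx":0,"wy":0,"wz":0},{"jaw":-1,"tx":0,"ty":0,"tz":0,"wx":0,"wy":0,"wz":0}]'

```text
clock: 2.98
tcp_pos: [0.5048, 0.1166, 0.3234]
orientation: [-0.002, 0.166, 0.986, -0.0]
wrist_force: [0.1, -0.4, 0.7]
finger_gap: 0.0
```

```bash
python3 go.py -43 40 150; cat > see.py <<'E'
from h import *
import sys
t=sys.argv[1]; o=[]
for n,(x0,y0) in {"top":(170,170),"scene":(270,160)}.items():
    im=eyes.read_camera(n); cv2.imwrite(f"pics/{n}{t}.png",im)
    o.append(cv2.resize(im[y0:y0+190,x0:x0+190],None,fx=2.1,fy=2.1,interpolation=2))
cv2.imwrite(f"pics/v{t}.png",np.hstack(o))
E
python3 see.py 1
```

```text
t 2.98 tip rot mm [-74.2  40.1 150.4] F rot [ 0.2 -0.3  0.7] gap 0.0
turn deg (tool) [-0.1 -0.2  0.1]
shift cm tool [-3.12 -0.02  0.03]
```

View pics/v1.png

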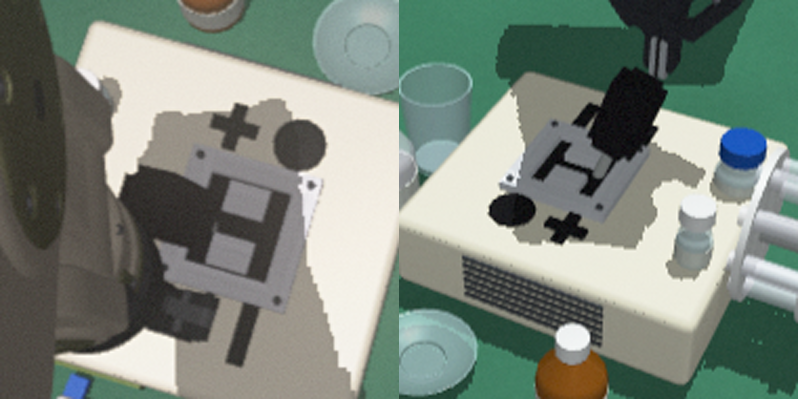

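carry_out --motion '[{"jaw":-1,"tx":-1,"ty":0,"tz":0,"wx":0,"wy":0,"wz":0},{"jaw":-1,"tx":-1,"ty":0,"tz":0,"wx":0,"wy":0,"wz":0},{"jaw":-1,"tx":-0.7,"ty":0,"tz":0,"wx":0,"wy":0,"wz":0},{"jaw":-1,"tx":0,"ty":0,"tz":0,"wx":0,"wy":0,"wz":0}]'

```text
clock: 3.58
tcp_pos: [0.532, 0.1073, 0.3246]
orientation: [0.0, 0.167, 0.986, 0.0]
wrist_force: [0.1, 0.1, -0.8]
finger_gap: -0.0003
```

```bash
python3 go.py -36 40 150
```

```text
t 3.58 tip rot mm [-44.9  40.5 151.6] F rot [ 0.   0.1 -0.8] gap -0.0003
turn deg (tool) [0. 0. 0.]
shift cm tool [-0.89 -0.05  0.16]
```

carry_out --motion '[{"jaw":-1,"tx":-0.3,"ty":0,"tz":0,"wx":0,"wy":0,"wz":0},{"jaw":-1,"tx":-0.3,"ty":0,"tz":0,"wx":0,"wy":0,"wz":0}]'

```text
clock: 3.82
tcp_pos: [0.5368, 0.1058, 0.3247]
orientation: [-0.0, 0.167, 0.986, 0.0]
wrist_force: [-1.1, 0.6, 0.4]
finger_gap: -0.0003
```

```bash
python3 go.py -36 40 150
```

```text
t 3.83 tip rot mm [-40.   40.6 151.7] F rot [-1.3  0.2  0.4] gap -0.0003
turn deg (tool) [ 0.  -0.   0.1]
shift cm tool [-0.4  -0.06  0.16]
```

carry_out --motion '[{"jaw":-1,"tx":-0.3,"ty":0,"tz":0,"wx":0,"wy":0,"wz":0},{"jaw":-1,"tx":0,"ty":0,"tz":0,"wx":0,"wy":0,"wz":0}]'

```text
clock: 4.08
tcp_pos: [0.54, 0.1047, 0.3247]
orientation: [0.0, 0.167, 0.986, 0.0]
wrist_force: [-0.5, 0.4, 0.5]
finger_gap: 0.0001
```

```bash
python3 go.py -33 40 150; python3 see.py 2; python3 - <<'E'
from lev import *
p=np.load("p.npy")
ims={n:cv2.imread(f"pics/{n}2.png") for n in C}
print([tuple(np.round(x,2)) for x in fitlever(ims,p,names=("scene",))[:5]],[tuple(np.round(x,2)) for x in fitlever(ims,p,-.3,names=("scene",))[:4]])
E
```

```text
t 4.08 tip rot mm [-36.5  40.7 151.7] F rot [-0.6  0.2  0.5] gap 0.0001
turn deg (tool) [0. 0. 0.]
shift cm tool [-0.35 -0.07  0.17]
[(np.float64(0.68), np.float64(-0.3), np.float64(-0.02)), (np.float64(0.66), np.float64(-0.3), np.float64(-0.04)), (np.float64(0.64), np.float64(-0.3), np.float64(0.0)), (np.float64(0.63), np.float64(-0.27), np.float64(-0.06)), (np.float64(0.63), np.float64(-0.27), np.float64(-0.04))] [(np.float64(0.68), np.float64(-0.3), np.float64(-0.02)), (np.float64(0.66), np.float64(-0.3), np.float64(-0.04)), (np.float64(0.64), np.float64(-0.3), np.float64(0.0)), (np.float64(0.62), np.float64(-0.3), np.float64(-0.06))]
```

View pics/v2.png

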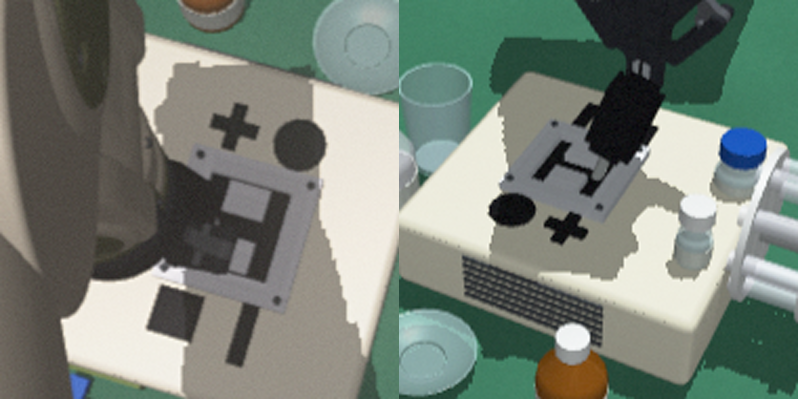

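carry_out --motion '[{"jaw":-1,"tx":-0.2,"ty":0,"tz":0,"wx":0,"wy":0,"wz":0},{"jaw":-1,"tx":-0.2,"ty":0,"tz":0,"wx":0,"wy":0,"wz":0},{"jaw":-1,"tx":0,"ty":0,"tz":0,"wx":0,"wy":0,"wz":0}]'

```text
clock: 4.55
tcp_pos: [0.5438, 0.1033, 0.3247]
orientation: [0.0, 0.167, 0.986, 0.0]
wrist_force: [-1.3, 0.4, 0.6]
finger_gap: 0.0002
```

```bash
python3 go.py -33 40 150; python3 see.py 3; python3 - <<'E'
from lev import *
p=np.load("p.npy")
ims={n:cv2.imread(f"pics/{n}3.png") for n in C}
print([tuple(np.round(x,2)) for x in fitlever(ims,p,-.3,names=("scene",))[:4]])
E
```

```text
t 4.55 tip rot mm [-32.5  40.6 151.7] F rot [-1.4 -0.   0.6] gap 0.0002
turn deg (tool) [0. 0. 0.]
shift cm tool [ 0.05 -0.06  0.17]
[(np.float64(0.67), np.float64(-0.3), np.float64(-0.02)), (np.float64(0.64), np.float64(-0.3), np.float64(0.0)), (np.float64(0.63), np.float64(-0.3), np.float64(0.02)), (np.float64(0.61), np.float64(-0.3), np.float64(-0.04))]
```

carry_out --motion '[{"jaw":-1,"tx":-0.1,"ty":0,"tz":0,"wx":0,"wy":0,"wz":0},{"jaw":-1,"tx":0,"ty":0,"tz":0,"wx":0,"wy":0,"wz":0},{"jaw":-1,"tx":1,"ty":0,"tz":0,"wx":0,"wy":0,"wz":0},{"jaw":-1,"tx":2,"ty":0,"tz":0,"wx":0,"wy":0,"wz":0},{"jaw":-1,"tx":0,"ty":0,"tz":-3,"wx":0,"wy":0,"wz":0},{"jaw":-1,"tx":0,"ty":0,"tz":-3,"wx":0,"wy":0,"wz":0},{"jaw":-1,"tx":0,"ty":3,"tz":-2,"wx":0,"wy":0,"wz":0},{"jaw":-1,"tx":0,"ty":3,"tz":0,"wx":0,"wy":0,"wz":0},{"jaw":-1,"tx":0,"ty":0,"tz":0,"wx":0,"wy":0,"wz":0}]'

```text
clock: 5.78
tcp_pos: [0.5359, 0.171, 0.4048]
orientation: [0.0, 0.166, 0.986, 0.0]
wrist_force: [-0.9, -0.3, 0.2]
finger_gap: 0.0001
```

```bash
python3 go.py 0 100 150; python3 see.py 4; python3 - <<'E'
from lev import *
p=np.load("p.npy")
ims={n:cv2.imread(f"pics/{n}4.png") for n in C}
print([tuple(np.round(x,2)) for x in fitlever(ims,p,names=("scene",))[:4]])
E
```

```text
t 5.78 tip rot mm [-62.1 102.  231.8] F rot [-0.7 -0.6  0.2] gap 0.0001
turn deg (tool) [0.  0.  0.2]
shift cm tool [-6.21 -0.22  8.19]
[(np.float64(0.75), np.float64(-0.3), np.float64(-0.02)), (np.float64(0.71), np.float64(-0.27), np.float64(-0.02)), (np.float64(0.71), np.float64(-0.3), np.float64(0.0)), (np.float64(0.7), np.float64(-0.27), np.float64(0.0))]
```

View pics/v4.png

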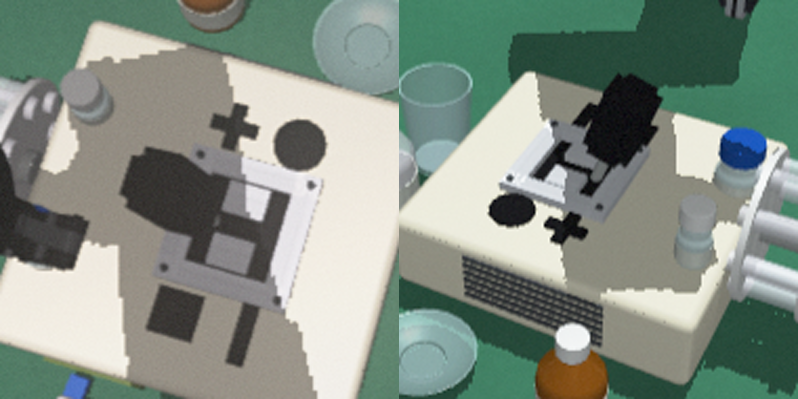

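```bash
python3 - <<'E'
from lev import *
p=np.load("p.npy")
ims={n:cv2.imread(f"pics/{n}4.png") for n in C}
for i in (("top",),("top","scene")): print([tuple(np.round(x,2)) for x in fitlever(ims,p,-.3,names=i)[:4]])
E
```

```text
[(np.float64(0.73), np.float64(-0.3), np.float64(0.0)), (np.float64(0.69), np.float64(-0.3), np.float64(0.02)), (np.float64(0.62), np.float64(-0.3), np.float64(-0.02)), (np.float64(0.56), np.float64(-0.3), np.float64(0.04))]
[(np.float64(1.44), np.float64(-0.3), np.float64(0.0)), (np.float64(1.37), np.float64(-0.3), np.float64(0.02)), (np.float64(1.37), np.float64(-0.3), np.float64(-0.02)), (np.float64(1.19), np.float64(-0.3), np.float64(0.04))]
```

carry_out --motion '[{"jaw":-1,"tx":-2,"ty":0,"tz":0,"wx":0,"wy":0,"wz":0},{"jaw":-1,"tx":-2.5,"ty":0,"tz":0,"wx":0,"wy":0,"wz":0},{"jaw":-1,"tx":-1.7,"ty":0,"tz":0,"wx":0,"wy":0,"wz":0},{"jaw":-1,"tx":0,"ty":0,"tz":2,"wx":0,"wy":0,"wz":0},{"jaw":-1,"tx":0,"ty":0,"tz":3,"wx":0,"wy":0,"wz":0},{"jaw":-1,"tx":0,"ty":0,"tz":3,"wx":0,"wy":0,"wz":0},{"jaw":-1,"tx":0,"ty":0,"tz":0,"wx":0,"wy":0,"wz":0}]'

```text
clock: 6.75
tcp_pos: [0.593, 0.1481, 0.322]
orientation: [-0.003, 0.167, 0.986, -0.001]
wrist_force: [-0.1, 0.2, -0.2]
finger_gap: -0.0001
```

```bash
python3 go.py 0 80 150;python3 see.py 5
```

```text
t 6.75 tip rot mm [ -1.8  98.6 149. ] F rot [-0.2  0.1 -0.2] gap -0.0001
turn deg (tool) [-0.2 -0.3 -0. ]
shift cm tool [-0.18 -1.86 -0.1 ]
```

View pics/v5.png

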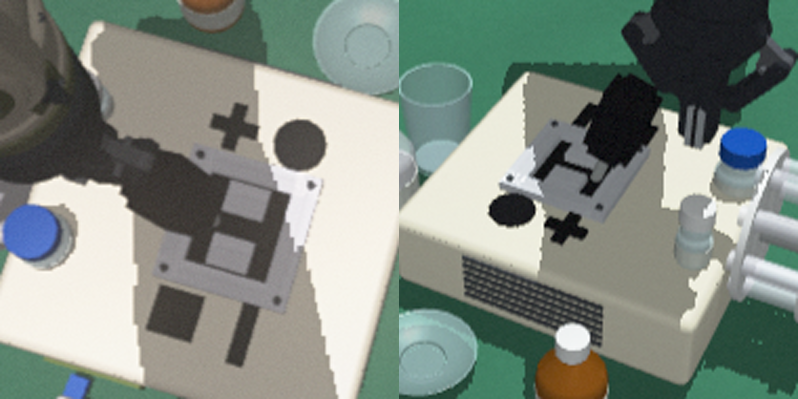

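carry_out --motion '[{"jaw":-1,"tx":-0.2,"ty":-0.8,"tz":0,"wx":0,"wy":0,"wz":0},{"jaw":-1,"tx":0,"ty":-0.8,"tz":0,"wx":0,"wy":0,"wz":0},{"jaw":-1,"tx":0,"ty":-0.5,"tz":0,"wx":0,"wy":0,"wz":0},{"jaw":-1,"tx":0,"ty":-0.5,"tz":0,"wx":0,"wy":0,"wz":0},{"jaw":-1,"tx":0,"ty":-0.5,"tz":0,"wx":0,"wy":0,"wz":0},{"jaw":-1,"tx":0,"ty":-0.5,"tz":0,"wx":0,"wy":0,"wz":0}]'

```text
clock: 7.6
tcp_pos: [0.5846, 0.1144, 0.3249]
orientation: [0.0, 0.167, 0.986, 0.0]
wrist_force: [0.7, 2.3, 1.2]
finger_gap: -0.0
```

```bash
python3 go.py 0 40 150;python3 see.py 6;  python3 - <<'E'
from lev import *
p=np.load("p.npy")
ims={n:cv2.imread(f"pics/{n}6.png") for n in C}
print([tuple(np.round(x,2)) for x in fitlever(ims,p,names=("scene",))[:4]])
E
```

```text
t 7.6 tip rot mm [  2.4  64.6 151.9] F rot [-0.1  2.4  1.2] gap -0.0
turn deg (tool) [0.  0.  0.1]
shift cm tool [ 0.24 -2.46  0.19]
[(np.float64(0.57), np.float64(-0.18), np.float64(-0.02)), (np.float64(0.56), np.float64(-0.18), np.float64(0.0)), (np.float64(0.54), np.float64(-0.18), np.float64(-0.04)), (np.float64(0.53), np.float64(-0.21), np.float64(0.04))]
```

View pics/v6.png

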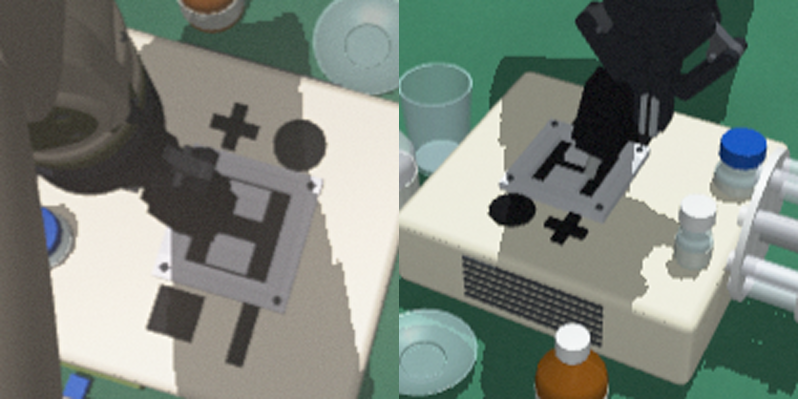

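Lever is crossing freely (2.4 N). Continue.

carry_out --motion '[{"jaw":-1,"tx":0.2,"ty":-0.5,"tz":0,"wx":0,"wy":0,"wz":0},{"jaw":-1,"tx":0,"ty":-0.5,"tz":0,"wx":0,"wy":0,"wz":0},{"jaw":-1,"tx":0,"ty":-0.5,"tz":0,"wx":0,"wy":0,"wz":0},{"jaw":-1,"tx":0,"ty":-0.5,"tz":0,"wx":0,"wy":0,"wz":0},{"jaw":-1,"tx":0,"ty":-0.5,"tz":0,"wx":0,"wy":0,"wz":0},{"jaw":-1,"tx":0,"ty":-0.5,"tz":0,"wx":0,"wy":0,"wz":0},{"jaw":-1,"tx":0,"ty":-0.5,"tz":0,"wx":0,"wy":0,"wz":0},{"jaw":-1,"tx":0,"ty":-0.5,"tz":0,"wx":0,"wy":0,"wz":0},{"jaw":-1,"tx":0,"ty":-0.5,"tz":0,"wx":0,"wy":0,"wz":0}]'

```text
clock: 8.82
tcp_pos: [0.5678, 0.0724, 0.3247]
orientation: [0.0, 0.167, 0.986, 0.0]
wrist_force: [1.4, 1.5, -0.1]
finger_gap: -0.0004
```

```bash
python3 go.py 0 0 150;python3 see.py 7;  python3 - <<'E'
from lev import *
p=np.load("p.npy")
ims={n:cv2.imread(f"pics/{n}7.png") for n in C}
print([tuple(np.round(x,2)) for x in fitlever(ims,p,names=("scene",))[:4]])
E
```

```text
t 8.82 tip rot mm [  0.3  19.3 151.7] F rot [ 0.9  1.9 -0.1] gap -0.0004
turn deg (tool) [ 0. -0.  0.]
shift cm tool [ 0.04 -1.93  0.17]
[(np.float64(0.6), np.float64(0.12), np.float64(-0.04)), (np.float64(0.59), np.float64(0.12), np.float64(-0.02)), (np.float64(0.58), np.float64(0.09), np.float64(0.0)), (np.float64(0.57), np.float64(0.12), np.float64(0.0))]
```

View pics/v7.png

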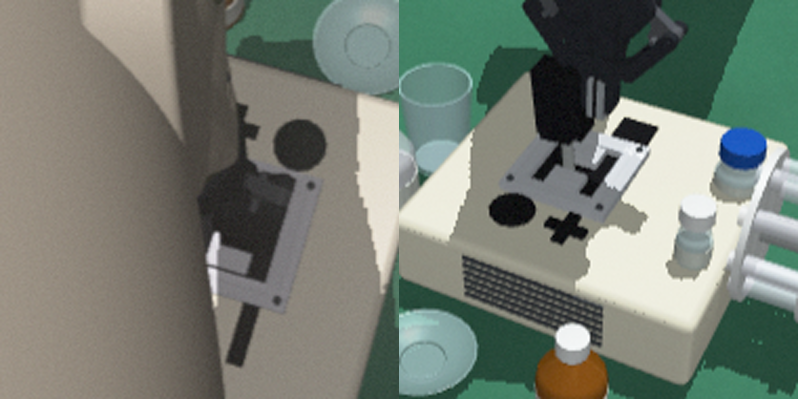

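carry_out --motion '[{"jaw":-1,"tx":0,"ty":-0.5,"tz":0,"wx":0,"wy":0,"wz":0},{"jaw":-1,"tx":0,"ty":-0.5,"tz":0,"wx":0,"wy":0,"wz":0},{"jaw":-1,"tx":0,"ty":-0.5,"tz":0,"wx":0,"wy":0,"wz":0},{"jaw":-1,"tx":0,"ty":-0.5,"tz":0,"wx":0,"wy":0,"wz":0},{"jaw":-1,"tx":0,"ty":-0.3,"tz":0,"wx":0,"wy":0,"wz":0},{"jaw":-1,"tx":0,"ty":0,"tz":0,"wx":0,"wy":0,"wz":0}]'

```text
clock: 9.68
tcp_pos: [0.5602, 0.0506, 0.3246]
orientation: [-0.0, 0.167, 0.986, -0.0]
wrist_force: [-0.4, -0.6, -0.0]
finger_gap: 0.0001
```

```bash
python3 go.py 0 -6 150
```

```text
t 9.68 tip rot mm [  0.3  -3.8 151.6] F rot [-0.1 -0.7 -0. ] gap 0.0001
turn deg (tool) [-0. -0.  0.]
shift cm tool [ 0.03 -0.22  0.16]
```

carry_out --motion '[{"jaw":-1,"tx":0,"ty":-0.2,"tz":0,"wx":0,"wy":0,"wz":0},{"jaw":-1,"tx":0,"ty":0,"tz":0,"wx":0,"wy":0,"wz":0}]'

```text
clock: 9.93
tcp_pos: [0.5597, 0.049, 0.3247]
orientation: [-0.0, 0.167, 0.986, -0.0]
wrist_force: [0.6, -0.7, -0.0]
finger_gap: 0.0002
```

```bash
python3 go.py 0 -6 150
```

```text
t 9.93 tip rot mm [  0.4  -5.4 151.7] F rot [ 0.8 -0.5 -0. ] gap 0.0002
turn deg (tool) [-0.  0.  0.]
shift cm tool [ 0.04 -0.06  0.17]
```

carry_out --motion '[{"jaw":-1,"tx":0,"ty":-0.2,"tz":0,"wx":0,"wy":0,"wz":0},{"jaw":-1,"tx":0,"ty":0,"tz":0,"wx":0,"wy":0,"wz":0}]'

```text
clock: 10.18
tcp_pos: [0.559, 0.0471, 0.3247]
orientation: [-0.0, 0.167, 0.986, -0.0]
wrist_force: [1.3, 2.0, -0.3]
finger_gap: -0.0002
```

```bash
python3 go.py 0 -6 150;python3 see.py 8;  python3 - <<'E'
from lev import *
p=np.load("p.npy")
ims={n:cv2.imread(f"pics/{n}8.png") for n in C}
print([tuple(np.round(x,2)) for x in fitlever(ims,p,names=("scene",))[:4]])
E
```

```text
t 10.18 tip rot mm [  0.4  -7.4 151.7] F rot [ 0.5  2.3 -0.3] gap -0.0002
turn deg (tool) [-0. -0.  0.]
shift cm tool [0.03 0.14 0.17]
[(np.float64(0.67), np.float64(0.3), np.float64(-0.02)), (np.float64(0.64), np.float64(0.3), np.float64(0.0)), (np.float64(0.63), np.float64(0.3), np.float64(0.02)), (np.float64(0.62), np.float64(0.33), np.float64(-0.02))]
```

View pics/v8.png

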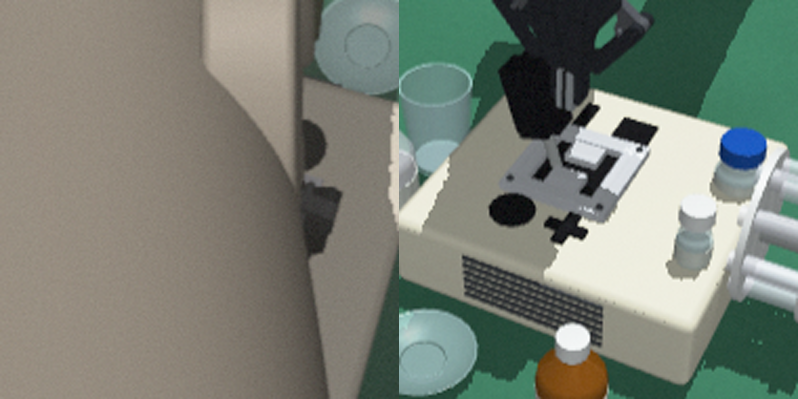

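carry_out --motion '[{"jaw":-1,"tx":0,"ty":-0.15,"tz":0,"wx":0,"wy":0,"wz":0},{"jaw":-1,"tx":0,"ty":0,"tz":0,"wx":0,"wy":0,"wz":0}]'

```text
clock: 10.52
tcp_pos: [0.5585, 0.0457, 0.3247]
orientation: [0.0, 0.167, 0.986, 0.0]
wrist_force: [-0.0, 1.5, -0.4]
finger_gap: 0.0002
```

```bash
python3 go.py 0 -6 150
```

```text
t 10.53 tip rot mm [  0.4  -8.9 151.7] F rot [-0.5  1.4 -0.4] gap 0.0002
turn deg (tool) [0. 0. 0.]
shift cm tool [0.04 0.29 0.17]
```

carry_out --motion '[{"jaw":-1,"tx":0,"ty":-0.1,"tz":0,"wx":0,"wy":0,"wz":0},{"jaw":-1,"tx":0,"ty":0,"tz":0,"wx":0,"wy":0,"wz":0}]'

```text
clock: 10.78
tcp_pos: [0.5582, 0.0447, 0.3247]
orientation: [0.0, 0.167, 0.986, 0.0]
wrist_force: [0.3, 0.8, -0.2]
finger_gap: -0.0
```

```bash
python3 go.py 0 -6 150
```

```text
t 10.78 tip rot mm [  0.4  -9.9 151.7] F rot [-0.   0.9 -0.2] gap -0.0
turn deg (tool) [0. 0. 0.]
shift cm tool [0.04 0.39 0.17]
```

carry_out --motion '[{"jaw":-1,"tx":0,"ty":-0.15,"tz":0,"wx":0,"wy":0,"wz":0},{"jaw":-1,"tx":0,"ty":0,"tz":0,"wx":0,"wy":0,"wz":0}]'

```text
clock: 11.02
tcp_pos: [0.5577, 0.0433, 0.3247]
orientation: [-0.0, 0.167, 0.986, -0.0]
wrist_force: [-0.1, -0.4, 0.5]
finger_gap: 0.0
```

```bash
python3 go.py 0 -6 150
```

```text
t 11.03 tip rot mm [  0.4 -11.5 151.7] F rot [ 0.  -0.5  0.5] gap 0.0
turn deg (tool) [-0. -0.  0.]
shift cm tool [0.04 0.55 0.17]
```

carry_out --motion '[{"jaw":-1,"tx":0,"ty":-0.15,"tz":0,"wx":0,"wy":0,"wz":0},{"jaw":-1,"tx":0,"ty":0,"tz":0,"wx":0,"wy":0,"wz":0}]'

```text
clock: 11.28
tcp_pos: [0.5573, 0.0421, 0.3246]
orientation: [0.0, 0.167, 0.986, 0.0]
wrist_force: [0.6, 2.6, -0.4]
finger_gap: -0.0
```

```bash
python3 go.py 0 -6 150;python3 see.py 9;  python3 - <<'E'
from lev import *
p=np.load("p.npy")
ims={n:cv2.imread(f"pics/{n}9.png") for n in C}
print([tuple(np.round(x,2)) for x in fitlever(ims,p,names=("scene",))[:4]])
E
```

```text
t 11.28 tip rot mm [  0.4 -12.6 151.6] F rot [-0.3  2.6 -0.4] gap -0.0
turn deg (tool) [ 0.  -0.   0.1]
shift cm tool [0.04 0.66 0.16]
[(np.float64(0.67), np.float64(0.33), np.float64(-0.02)), (np.float64(0.66), np.float64(0.33), np.float64(0.0)), (np.float64(0.62), np.float64(0.36), np.float64(-0.02)), (np.float64(0.62), np.float64(0.33), np.float64(0.02))]
```

View pics/v9.png

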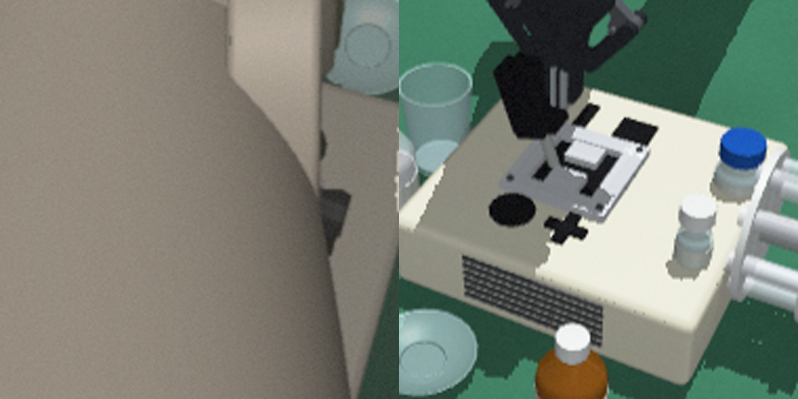

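carry_out --motion '[{"jaw":-1,"tx":0,"ty":-0.15,"tz":0,"wx":0,"wy":0,"wz":0},{"jaw":-1,"tx":0,"ty":0,"tz":0,"wx":0,"wy":0,"wz":0}]'

```text
clock: 11.62
tcp_pos: [0.5568, 0.0409, 0.3246]
orientation: [0.0, 0.167, 0.986, 0.001]
wrist_force: [2.5, 4.1, -3.1]
finger_gap: -0.0
```

```bash
python3 go.py 0 -6 150
```

```text
t 11.62 tip rot mm [  0.3 -13.7 151.6] F rot [ 1.   4.7 -3.1] gap -0.0
turn deg (tool) [ 0.1 -0.   0.1]
shift cm tool [0.03 0.77 0.16]
```

carry_out --motion '[{"jaw":-1,"tx":0,"ty":-0.15,"tz":0,"wx":0,"wy":0,"wz":0},{"jaw":-1,"tx":0,"ty":0,"tz":0,"wx":0,"wy":0,"wz":0}]'

```text
clock: 11.88
tcp_pos: [0.5564, 0.0398, 0.3246]
orientation: [0.0, 0.166, 0.986, 0.001]
wrist_force: [2.3, 6.4, -2.6]
finger_gap: -0.0001
```

```bash
python3 go.py 0 -6 150
```

```text
t 11.88 tip rot mm [  0.3 -14.7 151.6] F rot [ 0.1  6.8 -2.6] gap -0.0001
turn deg (tool) [ 0.2 -0.   0.1]
shift cm tool [0.03 0.87 0.16]
```

carry_out --motion '[{"jaw":-1,"tx":0,"ty":1,"tz":0,"wx":0,"wy":0,"wz":0},{"jaw":-1,"tx":0,"ty":2.5,"tz":0,"wx":0,"wy":0,"wz":0},{"jaw":-1,"tx":0,"ty":0,"tz":-3,"wx":0,"wy":0,"wz":0},{"jaw":-1,"tx":0,"ty":0,"tz":-3,"wx":0,"wy":0,"wz":0},{"jaw":-1,"tx":1.5,"ty":0,"tz":-2,"wx":0,"wy":0,"wz":0},{"jaw":-1,"tx":3,"ty":0,"tz":0,"wx":0,"wy":0,"wz":0},{"jaw":-1,"tx":3,"ty":-2,"tz":0,"wx":0,"wy":0,"wz":0},{"jaw":-1,"tx":0,"ty":-2,"tz":0,"wx":0,"wy":0,"wz":0},{"jaw":-1,"tx":0,"ty":-1.8,"tz":0,"wx":0,"wy":0,"wz":0},{"jaw":-1,"tx":0,"ty":0,"tz":0,"wx":0,"wy":0,"wz":0}]'

```text
clock: 13.12
tcp_pos: [0.4773, 0.0412, 0.4048]
orientation: [0.0, 0.168, 0.986, -0.0]
wrist_force: [-0.4, 0.5, -0.5]
finger_gap: -0.0004
```

```bash
python3 go.py -70 -40 146;python3 see.py 10;  python3 - <<'E'
from lev import *
p=np.load("p.npy")
ims={n:cv2.imread(f"pics/{n}10.png") for n in C}
print([tuple(np.round(x,2)) for x in fitlever(ims,p,names=("scene",))[:4]])
E
```

```text
t 13.12 tip rot mm [-74.8 -40.  231.8] F rot [-0.5  0.3 -0.5] gap -0.0004
turn deg (tool) [-0.   0.  -0.1]
shift cm tool [-0.48 -0.    8.58]
[(np.float64(0.9), np.float64(0.33), np.float64(-0.02)), (np.float64(0.85), np.float64(0.33), np.float64(-0.04)), (np.float64(0.83), np.float64(0.36), np.float64(-0.06)), (np.float64(0.79), np.float64(0.33), np.float64(0.0))]
```

View pics/v10.png

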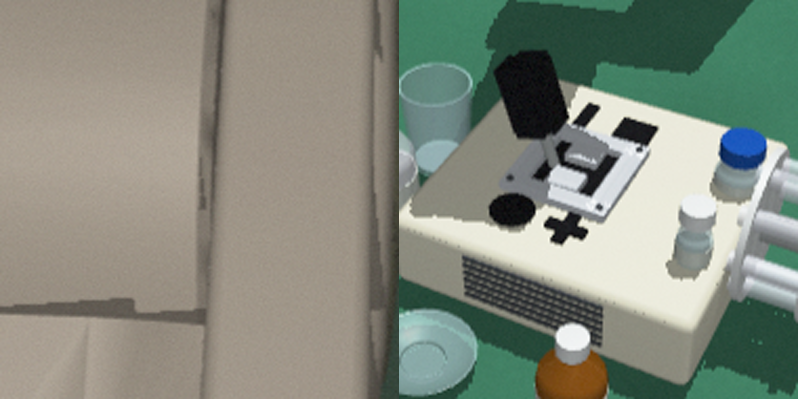

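Lever stands at the -y stop, in the lane. Descend on its -x side and push +x.

carry_out --motion '[{"jaw":-1,"tx":0,"ty":0,"tz":2,"wx":0,"wy":0,"wz":0},{"jaw":-1,"tx":0,"ty":0,"tz":3,"wx":0,"wy":0,"wz":0},{"jaw":-1,"tx":0,"ty":0,"tz":3.5,"wx":0,"wy":0,"wz":0},{"jaw":-1,"tx":0,"ty":0,"tz":0,"wx":0,"wy":0,"wz":0},{"jaw":-1,"tx":-1.5,"ty":0,"tz":0,"wx":0,"wy":0,"wz":0},{"jaw":-1,"tx":-1.5,"ty":0,"tz":0,"wx":0,"wy":0,"wz":0},{"jaw":-1,"tx":-0.6,"ty":0,"tz":0,"wx":0,"wy":0,"wz":0},{"jaw":-1,"tx":-0.6,"ty":0,"tz":0,"wx":0,"wy":0,"wz":0},{"jaw":-1,"tx":-0.6,"ty":0,"tz":0,"wx":0,"wy":0,"wz":0},{"jaw":-1,"tx":-0.6,"ty":0,"tz":0,"wx":0,"wy":0,"wz":0}]'

```text
clock: 14.48
tcp_pos: [0.5288, 0.0243, 0.3197]
orientation: [-0.0, 0.167, 0.986, 0.0]
wrist_force: [-1.7, -1.0, 1.4]
finger_gap: 0.0
```

```bash
python3 go.py 0 -40 150;python3 see.py 11;  python3 - <<'E'
from lev import *
p=np.load("p.npy")
ims={n:cv2.imread(f"pics/{n}11.png") for n in C}
print([tuple(np.round(x,2)) for x in fitlever(ims,p,names=("scene",))[:4]])
E
```

```text
t 14.47 tip rot mm [-20.7 -38.9 146.7] F rot [-1.3 -1.5  1.4] gap 0.0
turn deg (tool) [-0. -0.  0.]
shift cm tool [-2.07 -0.11 -0.33]
[(np.float64(0.83), np.float64(0.33), np.float64(0.08)), (np.float64(0.81), np.float64(0.33), np.float64(0.06)), (np.float64(0.74), np.float64(0.33), np.float64(0.1)), (np.float64(0.73), np.float64(0.3), np.float64(0.1))]
```

View pics/v11.png

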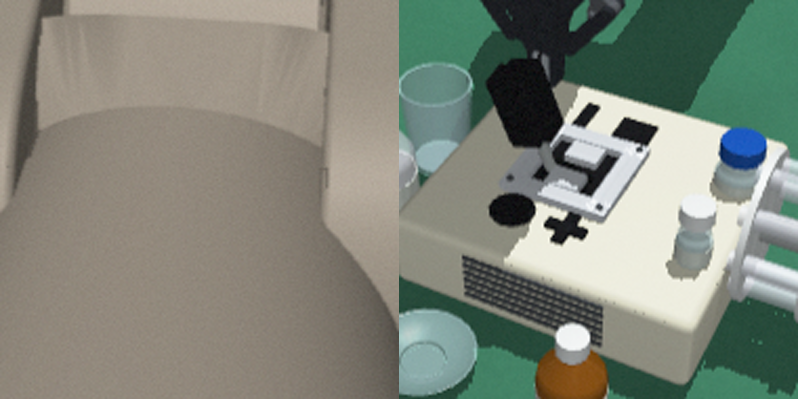

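carry_out --motion '[{"jaw":-1,"tx":-0.6,"ty":0,"tz":0,"wx":0,"wy":0,"wz":0},{"jaw":-1,"tx":-0.6,"ty":0,"tz":0,"wx":0,"wy":0,"wz":0},{"jaw":-1,"tx":-0.6,"ty":0,"tz":0,"wx":0,"wy":0,"wz":0},{"jaw":-1,"tx":-0.5,"ty":0,"tz":0,"wx":0,"wy":0,"wz":0},{"jaw":-1,"tx":-0.4,"ty":0,"tz":0,"wx":0,"wy":0,"wz":0},{"jaw":-1,"tx":0,"ty":0,"tz":0,"wx":0,"wy":0,"wz":0}]'

```text
clock: 15.32
tcp_pos: [0.5548, 0.0153, 0.3197]
orientation: [0.0, 0.167, 0.986, -0.0]
wrist_force: [-0.0, -0.0, 0.3]
finger_gap: -0.0
```

```bash
python3 go.py 12 -40 150
```

```text
t 15.32 tip rot mm [  7.  -38.8 146.7] F rot [-0.  -0.1  0.3] gap -0.0
turn deg (tool) [0. 0. 0.]
shift cm tool [-0.5  -0.12 -0.33]
```

carry_out --motion '[{"jaw":-1,"tx":-0.3,"ty":0,"tz":0,"wx":0,"wy":0,"wz":0},{"jaw":-1,"tx":0,"ty":0,"tz":0,"wx":0,"wy":0,"wz":0}]'

```text
clock: 15.58
tcp_pos: [0.5573, 0.0144, 0.3197]
orientation: [0.0, 0.167, 0.986, 0.0]
wrist_force: [-0.3, -0.4, -0.3]
finger_gap: -0.0002
```

```bash
python3 go.py 12 -40 150
```

```text
t 15.57 tip rot mm [  9.6 -38.8 146.7] F rot [-0.2 -0.5 -0.3] gap -0.0002
turn deg (tool) [0. 0. 0.]
shift cm tool [-0.24 -0.12 -0.33]
```

carry_out --motion '[{"jaw":-1,"tx":-0.2,"ty":0,"tz":0,"wx":0,"wy":0,"wz":0},{"jaw":-1,"tx":0,"ty":0,"tz":0,"wx":0,"wy":0,"wz":0}]'

```text
clock: 15.82
tcp_pos: [0.5591, 0.0138, 0.3197]
orientation: [0.0, 0.167, 0.986, 0.0]
wrist_force: [-0.1, -0.2, -0.0]
finger_gap: -0.0002
```

```bash
python3 go.py 12 -40 150; python3 see.py 12;  python3 - <<'E'
from lev import *
p=np.load("p.npy")
ims={n:cv2.imread(f"pics/{n}12.png") for n in C}
print([tuple(np.round(x,2)) for x in fitlever(ims,p,names=("scene",))[:4]])
E
```

```text
t 15.82 tip rot mm [ 11.5 -38.8 146.7] F rot [ 0.  -0.2 -0. ] gap -0.0002
turn deg (tool) [0. 0. 0.]
shift cm tool [-0.05 -0.12 -0.33]
[(np.float64(0.8), np.float64(0.33), np.float64(0.32)), (np.float64(0.74), np.float64(0.3), np.float64(0.34)), (np.float64(0.73), np.float64(0.33), np.float64(0.3)), (np.float64(0.73), np.float64(0.36), np.float64(0.3))]
```

Close to home; keep on until the force rises at the stop.

carry_out --motion '[{"jaw":-1,"tx":-0.2,"ty":0,"tz":0,"wx":0,"wy":0,"wz":0},{"jaw":-1,"tx":0,"ty":0,"tz":0,"wx":0,"wy":0,"wz":0}]'

```text
clock: 16.18
tcp_pos: [0.5611, 0.0131, 0.3197]
orientation: [0.0, 0.167, 0.986, 0.0]
wrist_force: [-1.2, 0.1, 0.3]
finger_gap: -0.0001
```

carry_out --motion '[{"jaw":-1,"tx":-0.2,"ty":0,"tz":0,"wx":0,"wy":0,"wz":0},{"jaw":-1,"tx":0,"ty":0,"tz":0,"wx":0,"wy":0,"wz":0}]'

```text
clock: 16.42
tcp_pos: [0.5625, 0.0126, 0.3194]
orientation: [-0.001, 0.167, 0.986, 0.0]
wrist_force: [-2.9, 1.5, -0.5]
finger_gap: 0.0001
```

```bash
python3 go.py 12 -40 150
```

```text
t 16.43 tip rot mm [ 14.8 -38.8 146.4] F rot [-3.2  0.4 -0.5] gap 0.0001
turn deg (tool) [ 0.  -0.1  0.1]
shift cm tool [ 0.28 -0.12 -0.36]
```

carry_out --motion '[{"jaw":-1,"tx":-0.2,"ty":0,"tz":0,"wx":0,"wy":0,"wz":0},{"jaw":-1,"tx":0,"ty":0,"tz":0,"wx":0,"wy":0,"wz":0}]'

```text
clock: 16.68
tcp_pos: [0.5639, 0.0122, 0.3192]
orientation: [-0.001, 0.167, 0.986, 0.0]
wrist_force: [-5.2, 2.1, 1.2]
finger_gap: 0.0002
```

```bash
python3 go.py 12 -40 150
```

```text
t 16.68 tip rot mm [ 16.  -38.8 146.2] F rot [-5.6  0.3  1.2] gap 0.0002
turn deg (tool) [ 0.  -0.2  0.1]
shift cm tool [ 0.41 -0.12 -0.38]
```

carry_out --motion '[{"jaw":-1,"tx":-0.2,"ty":0,"tz":0,"wx":0,"wy":0,"wz":0},{"jaw":-1,"tx":0,"ty":0,"tz":0,"wx":0,"wy":0,"wz":0}]'

```text
clock: 16.92
tcp_pos: [0.5652, 0.0118, 0.319]
orientation: [-0.002, 0.166, 0.986, 0.0]
wrist_force: [-7.0, 3.5, 2.0]
finger_gap: 0.0002
```

```bash
python3 go.py 12 -40 150
```

```text
t 16.93 tip rot mm [ 17.1 -38.7 146. ] F rot [-7.8  1.   2. ] gap 0.0002
turn deg (tool) [ 0.  -0.3  0.1]
shift cm tool [ 0.51 -0.12 -0.4 ]
```

carry_out --motion '[{"jaw":-1,"tx":1,"ty":0,"tz":0,"wx":0,"wy":0,"wz":0},{"jaw":-1,"tx":2,"ty":0,"tz":0,"wx":0,"wy":0,"wz":0},{"jaw":-1,"tx":3,"ty":0,"tz":0,"wx":0,"wy":0,"wz":0},{"jaw":-1,"tx":1,"ty":0,"tz":-3,"wx":0,"wy":0,"wz":0},{"jaw":-1,"tx":0,"ty":0,"tz":-3,"wx":0,"wy":0,"wz":0},{"jaw":-1,"tx":0,"ty":0,"tz":-3,"wx":0,"wy":0,"wz":0},{"jaw":-1,"tx":0,"ty":3,"tz":0,"wx":0,"wy":0,"wz":0},{"jaw":-1,"tx":0,"ty":4,"tz":0,"wx":0,"wy":0,"wz":0},{"jaw":-1,"tx":0,"ty":4,"tz":0,"wx":0,"wy":0,"wz":0},{"jaw":-1,"tx":0,"ty":4,"tz":0,"wx":0,"wy":0,"wz":0},{"jaw":-1,"tx":0,"ty":4,"tz":0,"wx":0,"wy":0,"wz":0},{"jaw":-1,"tx":0,"ty":4,"tz":0,"wx":0,"wy":0,"wz":0},{"jaw":-1,"tx":0,"ty":4,"tz":0,"wx":0,"wy":0,"wz":0},{"jaw":-1,"tx":0,"ty":3,"tz":0,"wx":0,"wy":0,"wz":0},{"jaw":-1,"tx":0,"ty":0,"tz":0,"wx":0,"wy":0,"wz":0}]'

```text
clock: 18.8
tcp_pos: [0.5998, 0.3195, 0.4093]
orientation: [0.001, 0.166, 0.986, 0.0]
wrist_force: [0.5, -0.9, -0.4]
finger_gap: -0.0001
```

```bash
python3 go.py; python3 see.py 13;  python3 - <<'E'
from lev import *
p=np.load("p.npy")
ims={n:cv2.imread(f"pics/{n}13.png") for n in C}
for i in (("scene",),("top",),("scene","top")): print([tuple(np.round(x,2)) for x in fitlever(ims,p,names=i)[:4]])
E
```

```text
t 18.8 tip rot mm [-50.6 263.4 236.3] F rot [ 0.8 -0.6 -0.4] gap -0.0001
turn deg (tool) [0.1 0.1 0.2]
[(np.float64(0.82), np.float64(0.33), np.float64(0.34)), (np.float64(0.81), np.float64(0.3), np.float64(0.36)), (np.float64(0.78), np.float64(0.33), np.float64(0.32)), (np.float64(0.76), np.float64(0.33), np.float64(0.36))]
[(np.float64(0.49), np.float64(0.3), np.float64(0.34)), (np.float64(0.48), np.float64(0.3), np.float64(0.36)), (np.float64(0.47), np.float64(0.3), np.float64(0.38)), (np.float64(0.44), np.float64(0.33), np.float64(0.38))]
[(np.float64(1.29), np.float64(0.3), np.float64(0.36)), (np.float64(1.25), np.float64(0.3), np.float64(0.34)), (np.float64(1.23), np.float64(0.3), np.float64(0.38)), (np.float64(1.21), np.float64(0.33), np.float64(0.34))]
```

View pics/v13.png

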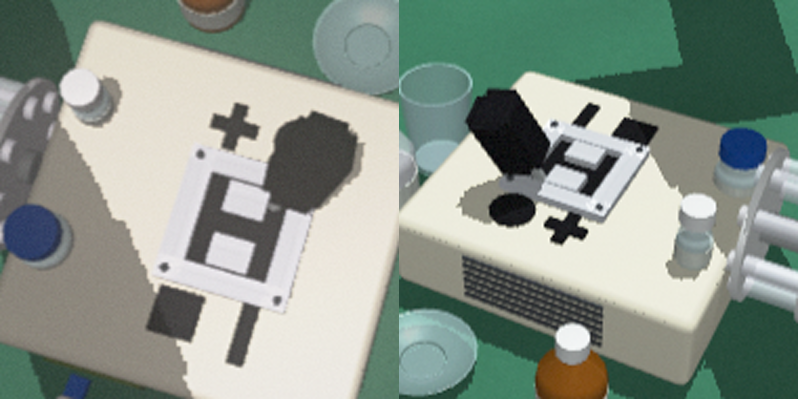

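View pics/top13.png

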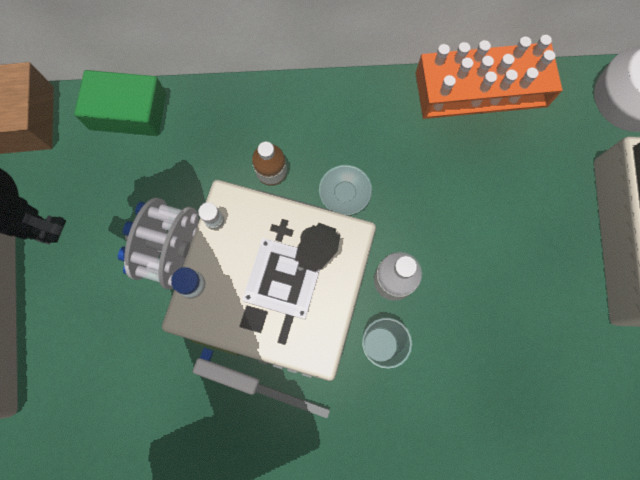

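The lever is fully home over the disc (grip at about (320,247) in the top picture, fitted leans +0.30 and +0.35). All the bystanders are where they stood at the start, and the robot is well clear.

```bash
python3 -c "
from workcell import env
print(env.hand_in())"
```

```text
the job is handed in; nothing more can be done
None
```

The lever is fully home in the disc slot, and I have handed the job in. I pushed it with the shut fingertips only: out of the slot by the square, across the lane to the -y stop, then +x into the disc slot. It never went into the bar slot or between the fingers.

- **Stops:** I pushed until the force rose at each one, to about 7 N sideways and 8 N along the slot. Nothing pressed harder than that in the readings, and the job took about 19 s.
- **Final pictures:** With both cameras the lever leans about +0.30 across and +0.34 to +0.36 along, against stops of +0.30 and +0.34. The scene camera on its own read +0.33 across, about 0.03 over the stop. I put that down to calibration error, since the lever was hard against the stop.
- **Surroundings:** The vial, jar, bottles, beaker, dish and pipette look to be where they stood at the start, judged by eye from the pictures. The gripper ended more than 20 cm from the lever, touching nothing.

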